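# Fit the lemon cone to the juicer's flatted spindle and hold it for the grub screw

## Task

We are changing the juicer over from oranges to lemons, with its bowl off: first put the big orange cone back upright in its own wide seat of the cone rack and let go of it. Then turn the bare spindle with the fingers, feeling for its flat, until the flat faces the notch in the ring on top of the machine, and let go; then fit the small lemon cone over the spindle with its grub screw looking out through the notch, all the way down onto the shoulder. Finish while still holding the cone, pressing it down firmly (about 10 N), so that I can do up the screw through the notch, and leave the glass and the shakers where they are.

Things in the scene. Friction and masses are not known exactly. Their poses are not given: they have to be found in the camera images.
- juicer: motor base of a citrus juicer, bowl off: upright round metal body 143 mm across, fixed; origin at the centre of its underside, z up. Deck 120 mm up; on it the bowl-seat ring, radius 58 mm inside, 63.5 mm outside, 20 mm high, with one gap (the spout notch, 27 mm wide) towards the body's -x axis, the side of the rocker switch. The spindle stands in the middle of the deck.
- spout_notch (a point): middle of the notch in the ring, at deck height; straight out from the spindle axis, 61 mm from it
- shoulder (a point): centre of the upper face of the spindle's round shoulder (29 mm across, 6 mm above the deck, on the juicer's axis): the seated cone's underside rests on it
- spindle_top (a point): centre of the spindle's top end, on its axis; the frame turns with the spindle, -x points out of its flat, z up. The spindle is an upright steel shaft 18 mm thick, 28 mm high above the shoulder (top 3 mm chamfered), with one flat along its length: fingers close to 14 mm across flat and back, to 18 mm across the round sides
- spindle_flat (a point): middle of the spindle's flat, 5 mm from the axis and 14 mm above the shoulder; turns with the spindle. The spindle turns without end either way about z against a light friction of 0.03 N m, stays where it is left, and does not move otherwise
- rack: light wooden block 100 x 172 x 20 mm (x, y, z), fixed to the counter, with two round seats 8 mm deep, and in front (-x side) of each a white picture label (disc: orange; small oval: lemon); origin at the centre of its underside
- wide_seat (a point): centre of the floor of the wide seat (61 mm across, 12 mm above the counter), where the orange cone belongs
- orange_cone: big white juicer cone, 64 mm high: upright cylindrical skirt 56 mm across and 34 mm high with a ribbed dome on it; origin at the centre of its underside. It starts standing on a black ribbed bar mat 8 mm thick. About 0.11 kg.
- lemon_cone: small white juicer cone, 62 mm high: cylindrical skirt 40 mm across, 34 mm high, with a ribbed dome; origin at the centre of its underside, z up; 0.08 kg. Starts in the rack's small seat (44.5 mm across, 8 mm deep). D-shaped bore below: 30 mm deep, 20.6 mm across, flat on the -x side 6.2 mm from the axis; it goes on the spindle only with both -x sides the same way to about 10 degrees
- lemon_screw (a point): the lemon cone's grub screw, a 10 mm round steel bush with a dark socket in the skirt, on the cone's -x side, 21 mm from its axis and 16 mm above its underside
- water_glass: water glass 81 mm across, 92 mm high, standing on the counter; to be left alone
- salt_shaker: shaker with a steel cap, 44 mm across, 90 mm high; to be left alone
- pepper_shaker: the second shaker of the same size; to be left alone

How it is judged:
On the way, in this order (a step that is already met when the one before it is completed fails the run):
1. the orange cone stands upright in its own wide seat, let go (distance between orange_cone and wide_seat below 0.005 m and angle between orange_cone's own z axis and vertical below 0.08 rad and contact force between orange_cone and the fingers below 0.2 N), for 0.2 s.
2. the bare spindle's flat faces the notch, let go, the lemon cone not yet on it (angle between the x axis of spindle_top and the x axis of juicer, either way round below 0.2 rad and x of spindle_flat in the frame of juicer below 0 m and contact force between juicer and the fingers below 0.2 N and distance between lemon_cone and shoulder above 0.08 m), for 0.2 s.
At the end, for the whole second after the job is handed in: Orange cone upright within 5 mm of its place in the wide seat; lemon cone upright and at rest within 3.5 mm of its place on the shoulder, screw within 0.24 rad of the notch, bore on the flat, held by the fingers (over 5 N) and pressed on the machine with over 3 N (more than its weight) (distance between orange_cone and wide_seat below 0.005 m and angle between orange_cone's own z axis and vertical below 0.08 rad and distance between lemon_cone and shoulder below 0.0035 m and angle between lemon_cone's own z axis and vertical below 0.07 rad and angle between the x axis of lemon_cone and the x axis of juicer, either way round below 0.24 rad and x of lemon_screw in the frame of juicer below 0 m and angle between the x axis of lemon_cone and the x axis of spindle_top, either way round below 0.24 rad and contact force between the fingers and lemon_cone above 5 N and contact force between lemon_cone and juicer above 3 N and linear speed of lemon_cone below 0.01 m/s); the arm keeps its last pose, push and grip.
It fails at once if the glass or a shaker is knocked or shoved more than 3 cm (distance of any of water_glass, salt_shaker, pepper_shaker from where it was at the start of the episode above 0.03 m).
It also fails if it takes over 72 s, if anything falls off the work surface, if the arm or the gripper's body presses on something with over 40 N, if the wrist force passes 120 N, or if a joint passes its speed limit or range.

## Robot

A 6-joint arm with a two-finger parallel gripper is mounted at the origin on a cart in front of the work surface, level with it; the furniture and walls round the work are solid. World frame = base frame: x ahead of the robot, y to its left, z up, the work surface at z = 0. Lengths are in m, angles in rad, forces in N, time in s.
With the tool pointing down it reaches from about 0.375 to 0.9 m from the base axis. Payload 3.1 kg.
Tool frame: the origin (TCP) lies at the very end of the fingers, on their centre line; the grasp point (between the pads) lies 19 mm behind it; z points along the fingers, y is the line along which they close (so a half turn about z gives the same grasp; the last joint's range is limited). The gripper opens to 87 mm and grips with 3 to 60 N. Pads are 19 mm wide; open, the fingers measure 117 mm over their backs; the gripper's body (75 mm by 190 mm) begins 51 mm behind the grasp point.
Start: joints at [-1.488, 0.527, 1.433, -0, 1.181, -0.178], TCP at [0.161, -0.604, 0.223] pointing down, gripper open.
Joint ranges: [-3.08, 3.08], [-0.75, 2.2], [0.22, 2.44], [-1.43, 4.57], [0, 2.65], [-2.85, 2.85]. Speed limits (rad/s): [2.79, 2.79, 3.14, 3.14, 3.14, 3.14].

## Interface

Orientations are given as a 3x3 rotation matrix whose columns are the frame's x, y, z axes.
In Python, from station import observe, read_camera, calibration, job gives the robot as it stands.
- The arm moves only by the shell command python3 -m handwheel FILE [FORCE], which reads ROWS from the file FILE. ROWS is a JSON list of rows, 1 to 10 of them, each written [opening, [dx, dy, dz], [rx, ry, rz]]: the finger opening in m, then dx, dy, dz in fractions of the full range, 1 being 1 m, then a rotation vector rx, ry, rz in a scale on which 1.0 is 2 rad; each row is the pose to reach, as a shift and turn from the pose commanded when the command began, along the tool's axes at that moment; what a row does not reach only later rows make up. A row lasts 1/8 s, in which the tool goes at most 0.0625 m and 0.188 rad, less where a joint would pass 70% of its speed; a pose out of reach is approached as far as the arm can. The fingers move at their own pace and stop on an object; FORCE is the grip in N (left out, the last holds). Time passes only in rows, so rows that do not move let the fingers close. It prints the time, the measured TCP pose, the force, the opening and the grip force at its end. Shift and turn numbers lie between -1 and 1, and a call with a number outside is refused. Input that does not fit is refused with a message, and nothing moves.
- observe(): the state, without advancing time (a new reading comes with each control period).
- read_camera(name): name is "scene" or "top"; returns (picture, depth): 480x640x3 uint8, blue, green, red; 480x640 float32, m along the optical axis (not along the pixel's ray), 0 where there is no reading.
- calibration(name): a dict with "camera_matrix" (3x3 intrinsics, pixels), "rvec" (rotation vector, rad) and "tvec" (3), from world to camera coordinates, as OpenCV has them. Camera axes: x right, y down, z forward; pixel columns grow to the right and rows downward; lengths in m; the calibration is good to about 2 mm. A picture is of the moment at which its call begins. calibration takes no time and is no camera call.
- job.hand_in(): hands the job in; it is judged then, once.
The state is a dict: "time": time; "joints": joint angles; "qvel": joint speeds; "effort": joint torques, N m; "tool_pos": TCP position; "tool_rot": TCP orientation; "wrist_force": force on the tool from outside, world axes, zero at the start; "moment": the same for the moment, N m; "gripper_width": finger opening in m; "finger_force": force on a finger pad.
Only numpy, scipy, OpenCV 4.12 (cv2) and the standard library are available. Lean on these libraries where they do the work, as an engineer would, in place of code of your own. Each camera call takes 0.05 s, during which the arm holds its last target. There are 200 camera calls.

## Working session

There is one attempt and no reset: what is moved stays moved. The work goes in short steps, Python scripts to look and compute and a shell command to move; the robot and the scene stay as the last step left them, time stands still between calls to the robot, and variables do not carry over. Pictures are saved under pics/ and viewed, at most 10 in all, crops included, and the job is handed in when it is done.

```bash
ls; mkdir -p pics
cat > h.py <<'E'
import numpy as np, cv2
from station import observe, read_camera, calibration, job
def cal(n):
    c=calibration(n); R=cv2.Rodrigues(np.array(c["rvec"],float))[0]
    return np.array(c["camera_matrix"],float),R,np.array(c["tvec"],float).ravel()
def cloud(n,depth):
    K,R,t=cal(n); v,u=np.mgrid[:480,:640]
    P=np.stack([(u-K[0,2])/K[0,0]*depth,(v-K[1,2])/K[1,1]*depth,depth],-1)
    return (P-t)@R
def ray(n,u,v,z):
    K,R,t=cal(n); o=-R.T@t; d=R.T@np.array([(u-K[0,2])/K[0,0],(v-K[1,2])/K[1,1],1])
    return o+d*(z-o[2])/d[2]
def proj(n,p):
    K,R,t=cal(n); q=K@(R@np.asarray(p,float)+t); return q[:2]/q[2]
E
python3 - <<'E'
from h import *
s=observe(); print(s["tool_pos"],s["tool_rot"],s["wrist_force"])
for n in("scene","top"):
    im,d=read_camera(n); cv2.imwrite(f"pics/{n}0.png",im); np.savez(f"{n}0.npz",im=im,d=d)
    K,R,t=cal(n); print(n,K[0,0],-R.T@t,R[2])
E
```

```text
pics
[ 0.16112134 -0.60311922  0.22156794] [[ 9.66186360e-01  2.57844696e-01 -1.76422695e-04]
 [ 2.57844461e-01 -9.66183994e-01  2.17353146e-03]
 [ 3.89976773e-04 -2.14552606e-03 -9.99997622e-01]] [-0.8178477   0.54130592  0.97109525]
scene 595.1908359893075 [-0.23384119  0.64409877  0.89014882] [ 0.66894394 -0.42037409 -0.61302499]
top 472.2939921719986 [0.45977279 0.10524963 1.09768204] [ 0.13204764 -0.01388737 -0.99114608]
```

View pics/scene0.png

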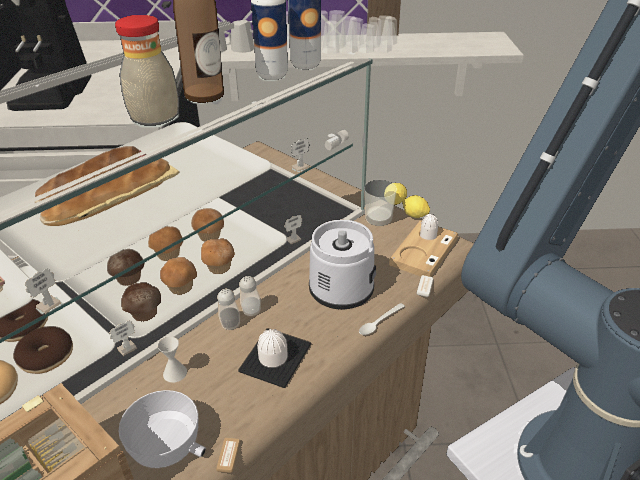

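View pics/top0.png

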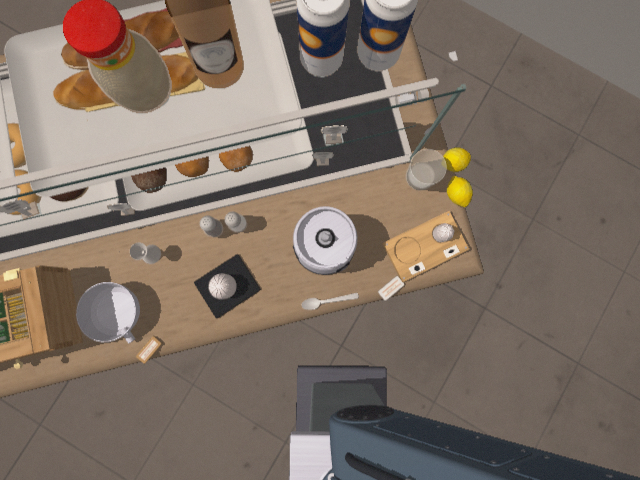

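The orange cone stands on the mat (scene 272,348; top 222,287), with the juicer at top (325,240). In the rack, the wide seat is at top (407,249) and the lemon cone at (443,232). Shakers and glass are behind, near the glass case.

Run:
```python
from h import *
D={n:np.load(f"{n}0.npz") for n in("scene","top")}
C={n:cloud(n,D[n]["d"]) for n in D}
def stat(name,n,u,v,r,lo,hi):
    P=C[n][v-r:v+r,u-r:u+r].reshape(-1,3); d=D[n]["d"][v-r:v+r,u-r:u+r].ravel()
    P=P[(d>0)&(P[:,2]>lo)&(P[:,2]<hi)]
    if len(P)<5: print(name,n,"few");return
    c,r_=cv2.minEnclosingCircle(P[:,:2].astype(np.float32))
    print(name,n,len(P),"mean",P.mean(0).round(4),"circ",np.round(c,4),round(r_,4),"z",np.percentile(P[:,2],[1,50,99]).round(4))
stat("orange","top",222,287,22,.03,.09); stat("orange","scene",272,345,26,.03,.09)
stat("lemon","top",443,232,16,.03,.09); stat("lemon","scene",429,227,16,.03,.09)
stat("ringtop","top",325,240,40,.13,.146)
stat("ringtop","scene",342,240,40,.13,.146)
stat("spindle","top",325,238,13,.147,.17); stat("spindle","scene",342,240,13,.147,.17)
stat("deck","top",325,240,24,.11,.13)
stat("rack","top",427,247,45,.016,.03); stat("rack","scene",425,247,40,.016,.03)
stat("seat","top",407,249,9,.005,.03);stat("seat","scene",413,256,9,.005,.03)
for (u,v) in [(417,268),(451,251)]: print("label",ray("top",u,v,.02))
for n,u,v in [("top",425,170),("top",210,227),("top",235,222)]: print(C[n][v,u])
# tiles
a=cv2.resize(D["top"]["im"][200:280,285:365],(400,400),interpolation=cv2.INTER_CUBIC)
b=cv2.resize(D["scene"]["im"][210:310,295:395],(400,400),interpolation=cv2.INTER_CUBIC)
c=cv2.resize(D["top"]["im"][205:285,380:480],(400,200*8//5//1),interpolation=cv2.INTER_CUBIC)
e=cv2.resize(D["scene"]["im"][205:285,390:490],(400,320),interpolation=cv2.INTER_CUBIC)
im=np.vstack([np.hstack([a,b]),np.hstack([c,e])])
im=cv2.resize(im,(666,600)); cv2.imwrite("pics/crop0.png",im)
# glass pane heights
for u,v in [(325,150),(400,155),(320,135),(250,120),(435,120),(300,110),(150,110)]: print(u,v,C["top"][v,u].round(3))
```

```text
orange top 534 mean [0.4725 0.3125 0.0616] circ [0.4727 0.3166] 0.0284 z [0.0328 0.0647 0.0754]
orange scene 756 mean [0.4612 0.324  0.0564] circ [0.4708 0.3199] 0.0284 z [0.0305 0.0583 0.0751]
lemon top 280 mean [ 0.5979 -0.1747  0.0609] circ [ 0.5998 -0.18  ] 0.0203 z [0.0302 0.064  0.0773]
lemon scene 334 mean [ 0.6    -0.1746  0.053 ] circ [ 0.6299 -0.188 ] 0.055 z [0.0304 0.0533 0.0764]
ringtop top 551 mean [0.5794 0.0917 0.1397] circ [0.5742 0.0902] 0.0637 z [0.1307 0.1402 0.1442]
ringtop scene 762 mean [0.5727 0.0948 0.1373] circ [0.5738 0.093 ] 0.0674 z [0.1301 0.138  0.1437]
spindle top 55 mean [0.5725 0.0909 0.1537] circ [0.5738 0.0902] 0.0089 z [0.1484 0.1539 0.157 ]
spindle scene 50 mean [0.5709 0.094  0.1528] circ [0.5719 0.0931] 0.009 z [0.1471 0.1534 0.157 ]
deck top 2119 mean [0.5701 0.0903 0.1212] circ [0.5682 0.0901] 0.0632 z [0.1166 0.1211 0.128 ]
rack top 2408 mean [ 0.5687 -0.1469  0.0206] circ [ 0.5804 -0.16  ] 0.1157 z [0.0163 0.0206 0.0262]
rack scene 1639 mean [ 0.5738 -0.1433  0.0208] circ [ 0.6027 -0.1416] 0.1281 z [0.0163 0.0207 0.0291]
seat top 318 mean [ 0.5636 -0.1005  0.0127] circ [ 0.5635 -0.1002] 0.0282 z [0.0077 0.0127 0.0176]
seat scene 323 mean [ 0.5625 -0.0997  0.0143] circ [ 0.5603 -0.0951] 0.0388 z [0.009  0.0134 0.0233]
label [ 0.51849033 -0.12257729  0.02      ]
label [ 0.55855116 -0.20147881  0.02      ]
[ 0.75083022 -0.14638528  0.01180861]
[0.59716349 0.33777241 0.08527145]
[0.60863371 0.28415913 0.08684274]
325 150 [0.796 0.091 0.009]
400 155 [ 0.788 -0.088  0.007]
320 135 [0.835 0.103 0.003]
250 120 [0.791 0.24  0.214]
435 120 [ 0.78  -0.109  0.258]
300 110 [0.735 0.135 0.409]
150 110 [0.726 0.357 0.422]
```

View pics/crop0.png

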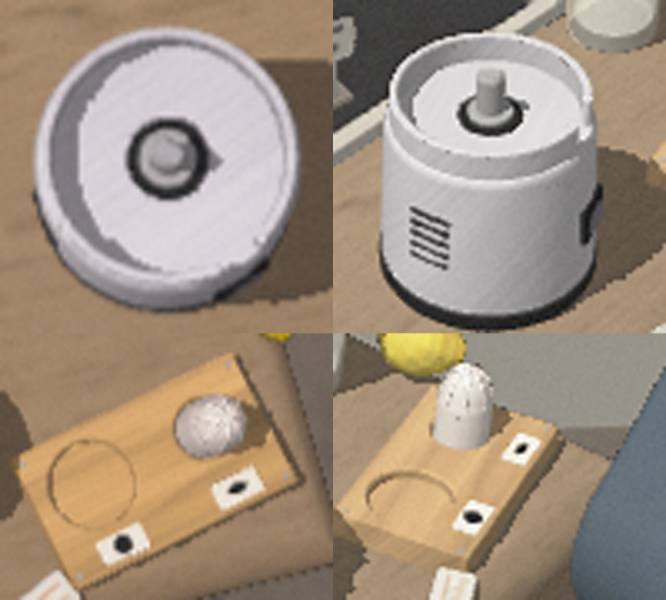

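Crops show the notch in the ring on the right in the scene view, above the switch (585,110), so it lies towards the robot and its right. The spindle flat isn't clear. The lemon cone's screw isn't visible, so it faces away from both cameras. The disc label marks the wide seat.

Run:
```python
from h import *
from scipy.optimize import least_squares
D={n:np.load(f"{n}0.npz") for n in("scene","top")}
C={n:cloud(n,D[n]["d"]) for n in D}
c0=np.array([.574,.0915])
for n in D:
    P=C[n].reshape(-1,3); P=P[np.hypot(*(P[:,:2]-c0).T)<.08]
    r=P[(P[:,2]>.136)&(P[:,2]<.146)&(np.hypot(*(P[:,:2]-c0).T)>.05)]
    f=least_squares(lambda q:np.hypot(r[:,0]-q[0],r[:,1]-q[1])-.0607,c0,loss="soft_l1",f_scale=.002)
    a=np.degrees(np.arctan2(r[:,1]-f.x[1],r[:,0]-f.x[0]))%360
    h=np.histogram(a,72,(0,360))[0]; print(n,"ring",f.x.round(4),"zmed",np.median(r[:,2]).round(4)); print(h[36:72])
    # switch: dark pixels at body side
    im=D[n]["im"].astype(int); g=im.max(2); Z=C[n]
    m=(g<70)&(Z[...,2]>.03)&(Z[...,2]<.11)&(np.hypot(Z[...,0]-c0[0],Z[...,1]-c0[1])<.09)
    q=Z[m]; aa=np.degrees(np.arctan2(q[:,1]-f.x[1],q[:,0]-f.x[0]))%360
    print("dark",len(q),np.median(aa),np.percentile(aa,[10,90]))
# seat ellipse via edges projected to plane z=.02
for n,u,v,w in(("top",407,249,22),("scene",413,256,26)):
    im=cv2.cvtColor(D[n]["im"],cv2.COLOR_BGR2GRAY); e=cv2.Canny(im,25,70)
    vs,us=np.nonzero(e[v-w:v+w,u-w:u+w]); 
    Q=np.array([ray(n,x+u-w,y+v-w,.02)[:2] for x,y in zip(us,vs)])
    f=least_squares(lambda q:np.hypot(Q[:,0]-q[0],Q[:,1]-q[1])-.0305,[.5633,-.1],loss="cauchy",f_scale=.001)
    res=np.abs(f.fun); print(n,"seat",f.x.round(4),(res<.0015).sum(),len(Q))
    # rack rectangle
    Z=C[n]; m=((Z[...,2]>.014)&(Z[...,2]<.026)&(np.abs(Z[...,0]-.58)<.12)&(np.abs(Z[...,1]+.14)<.13)).astype(np.uint8)
    m=cv2.morphologyEx(m,cv2.MORPH_OPEN,np.ones((5,5))); k,l,st,ce=cv2.connectedComponentsWithStats(m); i=1+st[1:,4].argmax()
    print(cv2.minAreaRect(Z[l==i][:,:2].astype(np.float32)*1000))
# circle fits for cones: skirt
for n in D:
  for nm,c,r0,lo,hi in(("orange",[.472,.318],.028,.02,.04),("lemon",[.6,-.177],.02,.028,.045)):
    Z=C[n].reshape(-1,3); q=Z[(Z[:,2]>lo)&(Z[:,2]<hi)&(np.hypot(Z[:,0]-c[0],Z[:,1]-c[1])<r0+.008)]
    f=least_squares(lambda p:np.hypot(q[:,0]-p[0],q[:,1]-p[1])-r0,c,loss="soft_l1",f_scale=.002); print(nm,n,f.x.round(4),len(q))
```

```text
scene ring [0.573  0.0928] zmed 0.1398
[ 4 10  5  6  8  2  0  0  0  9  2  5  5  4  5  4  7  5  5  6  6  6  9  7
  4  9  9  6  5 10  6  8  8  8  9  7]
dark 83 204.88084797828887 [108.95808686 224.01893351]
top ring [0.5738 0.0903] zmed 0.1404
[9 7 6 7 8 0 0 0 0 5 8 7 7 7 7 7 7 9 6 7 7 7 8 7 7 8 6 8 8 7 7 8 7 8 7 8]
dark 37 212.84331611243465 [171.12123264 225.18680874]
top seat [ 0.5619 -0.1005] 57 410
((570.9541015625, -143.680419921875), (100.06996154785156, 172.93739318847656), 26.457630157470703)
scene seat [ 0.5549 -0.0917] 31 492
((573.1388549804688, -143.39044189453125), (102.68238067626953, 182.08810424804688), 26.24442481994629)
orange scene [0.4734 0.3181] 204
lemon scene [ 0.6028 -0.1795] 96
orange top [0.4728 0.3174] 37
lemon top [ 0.6005 -0.1806] 33
```

```bash
cat >> h.py <<'E'
def go(*targets):
    """print shift and turn in tool axes for (x,y,z,yaw of tool x)"""
    s=observe(); R=np.array(s["tool_rot"]); p=np.array(s["tool_pos"])
    from scipy.spatial.transform import Rotation as Ro
    for x,y,z,yaw in targets:
        c,d=np.cos(yaw),np.sin(yaw); T=np.array([[c,d,0],[d,-c,0],[0,0,-1.]])
        print((R.T@(np.array([x,y,z])-p)).round(4), Ro.from_matrix(R.T@T).as_rotvec().round(3), "dist",np.linalg.norm([x,y,z]-p).round(3))
    print("at",p.round(4),"yaw",np.arctan2(R[1,0],R[0,0]).round(3),"t",s["time"],"F",np.round(s["wrist_force"],1),"w",s["gripper_width"])
E
python3 -c "
from h import *
go((.45,-.15,.25,.26),(.473,.318,.15,.26),(.473,.318,.019,.26))"
```

```text
[ 0.396  -0.3634 -0.0275] [-0.002 -0.     0.001] dist 0.538
[ 0.5389 -0.8095  0.0734] [-0.002 -0.     0.001] dist 0.975
[ 0.5388 -0.8092  0.2044] [-0.002 -0.     0.001] dist 0.993
at [ 0.1611 -0.6032  0.2217] yaw 0.261 t 0.1 F [-0.1  0.2 -0.2] w 0.0868551767607867
```

```bash
echo '[[0.087, [0.396, -0.363, -0.0275], [0, 0, 0]], [0.087, [0.396, -0.363, -0.0275], [0, 0, 0]], [0.087, [0.396, -0.363, -0.0275], [0, 0, 0]], [0.087, [0.396, -0.363, -0.0275], [0, 0, 0]], [0.087, [0.396, -0.363, -0.0275], [0, 0, 0]], [0.087, [0.396, -0.363, -0.0275], [0, 0, 0]], [0.087, [0.396, -0.363, -0.0275], [0, 0, 0]], [0.087, [0.396, -0.363, -0.0275], [0, 0, 0]], [0.087, [0.396, -0.363, -0.0275], [0, 0, 0]], [0.087, [0.396, -0.363, -0.0275], [0, 0, 0]]]' > path.dat && python3 -m handwheel path.dat 20; python3 -c "
from h import *
go((.473,.318,.15,.26))"
```

```text
time: 1.35
tool_pos: [0.4509, -0.1487, 0.25]
tool_rot: [[0.965, 0.263, -0.0], [0.263, -0.965, 0.0], [-0.0, -0.0, -1.0]]
wrist_force: [-0.2, -0.2, 0.0]
gripper_width: 0.087
finger_force: 0.0
[ 0.1439 -0.4444  0.1001] [-0.     0.     0.006] dist 0.478
at [ 0.4509 -0.1487  0.25  ] yaw 0.266 t 1.35 F [-0.2 -0.2  0. ] w 0.08703554579681073
```

```bash
echo '[[0.087, [0.144, -0.444, 0.1], [0, 0, 0]], [0.087, [0.144, -0.444, 0.1], [0, 0, 0]], [0.087, [0.144, -0.444, 0.1], [0, 0, 0]], [0.087, [0.144, -0.444, 0.1], [0, 0, 0]], [0.087, [0.144, -0.444, 0.1], [0, 0, 0]], [0.087, [0.144, -0.444, 0.1], [0, 0, 0]], [0.087, [0.144, -0.444, 0.1], [0, 0, 0]], [0.087, [0.144, -0.444, 0.1], [0, 0, 0]], [0.087, [0.144, -0.444, 0.1], [0, 0, 0]]]' > path.dat && python3 -m handwheel path.dat; python3 -c "
from h import *
go((.473,.318,.019,.26))"
```

```text
time: 2.48
tool_pos: [0.4748, 0.3163, 0.1488]
tool_rot: [[0.965, 0.261, -0.001], [0.261, -0.965, -0.001], [-0.001, 0.0, -1.0]]
wrist_force: [0.2, -0.6, 0.5]
gripper_width: 0.087
finger_force: 0.0
[-0.0011 -0.0021  0.1298] [0.    0.001 0.004] dist 0.13
at [0.4748 0.3163 0.1488] yaw 0.264 t 2.475 F [ 0.2 -0.6  0.5] w 0.08696643541045539
```

```bash
echo '[[0.087, [-0.001, -0.002, 0.06], [0, 0, 0]], [0.087, [-0.001, -0.002, 0.1], [0, 0, 0]], [0.087, [-0.001, -0.002, 0.12], [0, 0, 0]], [0.087, [-0.001, -0.002, 0.13], [0, 0, 0]], [0.04, [-0.001, -0.002, 0.13], [0, 0, 0]], [0.04, [-0.001, -0.002, 0.13], [0, 0, 0]], [0.04, [-0.001, -0.002, 0.13], [0, 0, 0]], [0.04, [-0.001, -0.002, 0.13], [0, 0, 0]], [0.04, [-0.001, -0.002, 0.13], [0, 0, 0]]]' > path.dat && python3 -m handwheel path.dat 20; python3 -c "
from h import *
go((.473,.318,.15,.26))"
```

```text
time: 3.6
tool_pos: [0.4738, 0.3171, 0.0208]
tool_rot: [[0.966, 0.258, 0.001], [0.258, -0.966, 0.0], [0.001, -0.0, -1.0]]
wrist_force: [0.1, -0.6, 3.7]
gripper_width: 0.0554
finger_force: 20.0
[-0.0004 -0.0011 -0.1292] [-0.    -0.001  0.001] dist 0.129
at [0.4738 0.3171 0.0208] yaw 0.261 t 3.6 F [ 0.1 -0.6  3.7] w 0.055354144590034085
```

```bash
echo '[[0.04, [0, 0, -0.06], [0, 0, 0]], [0.04, [0, 0, -0.12], [0, 0, 0]], [0.04, [0, 0, -0.18], [0, 0, 0]], [0.04, [0, 0, -0.23], [0, 0, 0]], [0.04, [0, 0, -0.23], [0, 0, 0]]]' > path.dat && python3 -m handwheel path.dat; python3 -c "
from h import *
go((.5622,-.1,.25,2.04),(.5622,-.1,.07,2.04))"
```

```text
time: 4.22
tool_pos: [0.4758, 0.3181, 0.2547]
tool_rot: [[0.966, 0.258, 0.01], [0.258, -0.966, 0.004], [0.01, -0.001, -1.0]]
wrist_force: [0.1, 0.1, -1.4]
gripper_width: 0.0553
finger_force: 20.0
[-0.0245  0.4262  0.0038] [ 0.008 -0.009 -1.779] dist 0.427
[-0.0264  0.4265  0.1838] [ 0.008 -0.009 -1.779] dist 0.465
at [0.4758 0.3181 0.2547] yaw 0.261 t 4.225 F [ 0.1  0.1 -1.4] w 0.05534365161839114
```

The manual's scale: turns go in shares of 2 rad. Converting my numbers, -1.78 rad / 2 = -0.89.

```bash
echo '[[0.04, [-0.0245, 0.426, 0], [0, 0, -0.89]], [0.04, [-0.0245, 0.426, 0], [0, 0, -0.89]], [0.04, [-0.0245, 0.426, 0], [0, 0, -0.89]], [0.04, [-0.0245, 0.426, 0], [0, 0, -0.89]], [0.04, [-0.0245, 0.426, 0], [0, 0, -0.89]], [0.04, [-0.0245, 0.426, 0], [0, 0, -0.89]], [0.04, [-0.0245, 0.426, 0], [0, 0, -0.89]], [0.04, [-0.0245, 0.426, 0], [0, 0, -0.89]], [0.04, [-0.0245, 0.426, 0], [0, 0, -0.89]], [0.04, [-0.0245, 0.426, 0], [0, 0, -0.89]]]' > path.dat && python3 -m handwheel path.dat; python3 -c "
from h import *
go((.5622,-.1,.07,2.04))"
```

```text
time: 5.48
tool_pos: [0.5581, -0.1013, 0.2476]
tool_rot: [[-0.439, 0.898, -0.005], [0.898, 0.439, 0.002], [0.004, -0.003, -1.0]]
wrist_force: [0.2, -0.7, -1.6]
gripper_width: 0.0554
finger_force: 20.0
[-0.0013  0.0049  0.1775] [-0.003 -0.004 -0.014] dist 0.178
at [ 0.5581 -0.1013  0.2476] yaw 2.026 t 5.475 F [ 0.2 -0.7 -1.6] w 0.055377432498452624
```

Scaled: -0.01 rad / 2 = -0.005.

```bash
echo '[[0.04, [-0.001, 0.0045, 0.06], [0, 0, -0.005]], [0.04, [-0.001, 0.0045, 0.12], [0, 0, -0.005]], [0.04, [-0.001, 0.0045, 0.175], [0, 0, -0.005]], [0.04, [-0.001, 0.0045, 0.2], [0, 0, -0.005]], [0.04, [-0.001, 0.0045, 0.2], [0, 0, -0.005]], [0.04, [-0.001, 0.0045, 0.2], [0, 0, -0.005]]]' > path.dat && python3 -m handwheel path.dat
python3 - <<'E'
from h import *
from scipy.optimize import least_squares
go((.5622,-.1,.0248,2.04))
for n in("top","scene"):
    im,d=read_camera(n); cv2.imwrite(f"pics/{n}1.png",im); np.savez(f"{n}1.npz",im=im,d=d)
    Z=cloud(n,d).reshape(-1,3); c=[.5622,-.1]
    q=Z[(Z[:,2]>.042)&(Z[:,2]<.065)&(np.hypot(Z[:,0]-c[0],Z[:,1]-c[1])<.034)]
    f=least_squares(lambda p:np.hypot(q[:,0]-p[0],q[:,1]-p[1])-.028,c,loss="soft_l1",f_scale=.002); print(n,f.x,len(q))
E
```

```text
time: 6.22
tool_pos: [0.5641, -0.1, 0.0501]
tool_rot: [[-0.444, 0.896, -0.0], [0.896, 0.444, 0.0], [0.0, -0.0, -1.0]]
wrist_force: [0.2, 0.1, -0.6]
gripper_width: 0.0556
finger_force: 20.0
[ 0.0009 -0.0016  0.0253] [-0.    -0.    -0.009] dist 0.025
at [ 0.5641 -0.1     0.0501] yaw 2.031 t 6.225 F [ 0.2  0.1 -0.6] w 0.05555777555194883
top [ 0.56314447 -0.10009706] 29
scene [ 0.56566464 -0.09899788] 175
```

```bash
echo '[[0.04, [0.001, -0.0016, 0.01], [0, 0, 0]], [0.04, [0.001, -0.0016, 0.018], [0, 0, 0]], [0.04, [0.001, -0.0016, 0.022], [0, 0, 0]], [0.04, [0.001, -0.0016, 0.025], [0, 0, 0]], [0.04, [0.001, -0.0016, 0.025], [0, 0, 0]]]' > path.dat && python3 -m handwheel path.dat; python3 -c "
from h import *
go((.5622,-.1,.0248,2.04))"
```

```text
time: 6.95
tool_pos: [0.5623, -0.0999, 0.025]
tool_rot: [[-0.444, 0.896, 0.0], [0.896, 0.444, -0.0], [-0.0, 0.0, -1.0]]
wrist_force: [0.0, 0.4, -1.1]
gripper_width: 0.0557
finger_force: 20.0
[-0.     -0.0001  0.0002] [ 0.     0.    -0.009] dist 0.0
at [ 0.5623 -0.0999  0.025 ] yaw 2.031 t 6.95 F [ 0.   0.4 -1.1] w 0.055650236607115794
```

```bash
echo '[[0.04, [0, 0, 0.0015], [0, 0, 0]], [0.065, [0, 0, 0.0015], [0, 0, 0]], [0.08, [0, 0, 0.0015], [0, 0, 0]], [0.08, [0, 0, 0.0015], [0, 0, 0]], [0.08, [0, 0, -0.05], [0, 0, 0]], [0.08, [0, 0, -0.11], [0, 0, 0]], [0.08, [0, 0, -0.17], [0, 0, 0]], [0.08, [0, 0, -0.2], [0, 0, 0]], [0.08, [0, 0, -0.2], [0, 0, 0]]]' > path.dat && python3 -m handwheel path.dat
python3 - <<'E'
from h import *
from scipy.optimize import least_squares
go((.5735,.0915,.25,2.04))
for n in("top","scene"):
    im,d=read_camera(n); cv2.imwrite(f"pics/{n}2.png",im); np.savez(f"{n}2.npz",im=im,d=d)
    Z=cloud(n,d).reshape(-1,3); c=[.5622,-.1]
    q=Z[(Z[:,2]>.024)&(Z[:,2]<.045)&(np.hypot(Z[:,0]-c[0],Z[:,1]-c[1])<.034)]
    f=least_squares(lambda p:np.hypot(q[:,0]-p[0],q[:,1]-p[1])-.028,c,loss="soft_l1",f_scale=.002); 
    w=Z[np.hypot(Z[:,0]-c[0],Z[:,1]-c[1])<.02]; print(n,f.x,len(q),"topz",np.percentile(w[:,2],[90,99]))
a=np.load("scene2.npz")["im"][195:295,380:480]; b=np.load("scene2.npz")["im"][215:275,312:372]
cv2.imwrite("pics/crop2.png",np.hstack([cv2.resize(a,(400,400),interpolation=3),cv2.resize(b,(400,400),interpolation=3)]))
E
```

```text
time: 8.07
tool_pos: [0.5638, -0.1004, 0.2277]
tool_rot: [[-0.444, 0.896, 0.006], [0.896, 0.444, -0.002], [-0.005, 0.004, -1.0]]
wrist_force: [-0.1, -0.1, -0.2]
gripper_width: 0.0799
finger_force: 0.0
[ 0.1675  0.0941 -0.0226] [ 0.004  0.005 -0.009] dist 0.193
at [ 0.5638 -0.1004  0.2277] yaw 2.031 t 8.075 F [-0.1 -0.1 -0.2] w 0.07990621469791832
top [ 0.56141037 -0.10002648] 49 topz [0.57205965 0.5731017 ]
scene [ 0.56278154 -0.09900207] 178 topz [0.07409179 0.0784598 ]
```

View pics/crop2.png

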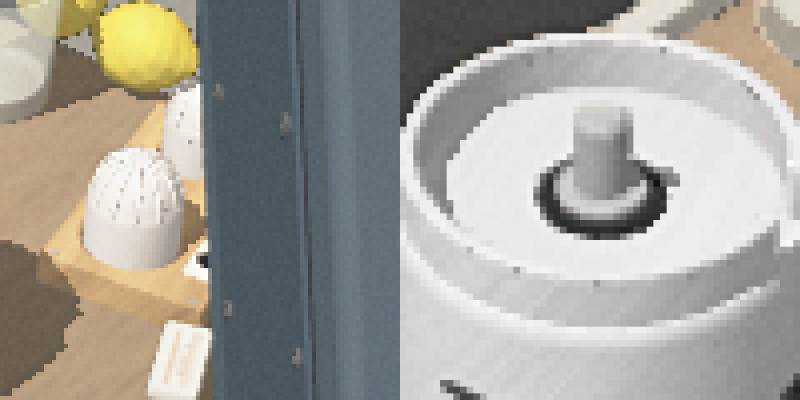

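The crop shows the orange cone upright in the wide seat, let go (top at 0.076 m, centre within 1 mm). The spindle looks full width from the scene camera, so its flat faces roughly along or against that view. Next is the spindle.

Scaled: 1.02 rad / 2 = 0.51.

```bash
echo '[[0.05, [0.08, 0.046, -0.022], [0, 0, 0.25]], [0.05, [0.168, 0.094, -0.022], [0, 0, 0.51]], [0.05, [0.168, 0.094, -0.022], [0, 0, 0.51]], [0.05, [0.168, 0.094, -0.022], [0, 0, 0.51]], [0.05, [0.168, 0.094, -0.022], [0, 0, 0.51]], [0.05, [0.168, 0.094, -0.022], [0, 0, 0.51]], [0.05, [0.168, 0.094, -0.022], [0, 0, 0.51]], [0.05, [0.168, 0.094, -0.022], [0, 0, 0.51]]]' > path.dat && python3 -m handwheel path.dat; python3 -c "
from h import *
go((.5733,.0916,.131,1.01))"
```

```text
time: 9.18
tool_pos: [0.5711, 0.0923, 0.2456]
tool_rot: [[0.53, 0.848, -0.003], [0.848, -0.53, 0.0], [-0.001, -0.002, -1.0]]
wrist_force: [-0.2, -0.1, -0.3]
gripper_width: 0.05
finger_force: 0.0
[0.0008 0.0025 0.1146] [-0.002  0.001  0.003] dist 0.115
at [0.5711 0.0923 0.2456] yaw 1.013 t 9.175 F [-0.2 -0.1 -0.3] w 0.05002380453187434
```

```bash
echo '[[0.05, [0.0008, 0.0025, 0.06], [0, 0, 0]], [0.05, [0.0008, 0.0025, 0.1], [0, 0, 0]], [0.05, [0.0008, 0.0025, 0.1146], [0, 0, 0]], [0.05, [0.0008, 0.0025, 0.1146], [0, 0, 0]], [0.05, [0.0008, 0.0025, 0.1146], [0, 0, 0]]]' > path.dat && python3 -m handwheel path.dat 5; python3 -c "
from h import *
go((.5733,.0916,.131,1.01))"
```

```text
time: 9.8
tool_pos: [0.5757, 0.0917, 0.134]
tool_rot: [[0.531, 0.847, 0.003], [0.847, -0.531, -0.0], [0.002, 0.003, -1.0]]
wrist_force: [-0.6, 0.3, 1.3]
gripper_width: 0.0503
finger_force: 0.0
[-0.0014 -0.002   0.003 ] [ 0.003 -0.002  0.001] dist 0.004
at [0.5757 0.0917 0.134 ] yaw 1.011 t 9.8 F [-0.6  0.3  1.3] w 0.05026789240264587
```

```bash
echo '[[0.05, [-0.0014, -0.002, 0.002], [0, 0, 0]], [0.05, [-0.0014, -0.002, 0.002], [0, 0, 0]], [0.05, [-0.0014, -0.002, 0.002], [0, 0, 0]]]' > path.dat && python3 -m handwheel path.dat 5; echo '[[0.005, [0, 0, 0], [0, 0, 0]], [0.005, [0, 0, 0], [0, 0, 0]], [0.005, [0, 0, 0], [0, 0, 0]], [0.005, [0, 0, 0], [0, 0, 0]], [0.005, [0, 0, 0], [0, 0, 0]], [0.005, [0, 0, 0], [0, 0, 0]]]' > path.dat && python3 -m handwheel path.dat 5; python3 -c "
from h import *
go((.5733,.0916,.131,1.01)); s=observe(); print(np.array(s['tool_rot']).T@s['wrist_force'],s['moment'])"
```

```text
time: 10.18
tool_pos: [0.572, 0.0917, 0.131]
tool_rot: [[0.531, 0.847, 0.001], [0.847, -0.531, -0.0], [0.0, 0.001, -1.0]]
wrist_force: [0.2, 0.1, -0.2]
gripper_width: 0.0502
finger_force: 0.0
time: 10.92
tool_pos: [0.5732, 0.091, 0.1306]
tool_rot: [[0.531, 0.847, 0.003], [0.847, -0.531, -0.001], [0.001, 0.003, -1.0]]
wrist_force: [3.7, -2.3, -2.9]
gripper_width: 0.0141
finger_force: 5.0
[ 0.0006 -0.0003 -0.0004] [ 0.003 -0.001  0.001] dist 0.001
at [0.5732 0.091  0.1306] yaw 1.011 t 10.925 F [ 3.7 -2.3 -2.9] w 0.014076099851709942
[0.0207872  4.30857053 2.88329157] [-0.50342661 -0.69203661 -0.06564967]
```

```bash
cat > f.py <<'E'
from h import *
s=observe(); R=np.array(s['tool_rot']); print("Ftool",(R.T@s['wrist_force']).round(2),"yang",np.degrees(np.arctan2(R[1,1],R[0,1])).round(1),"pos",np.round(s['tool_pos'],4),"M",np.round(s['moment'],3),"w",round(s['gripper_width'],4))
E
echo '[[0.005, [0, 0, 0], [0, 0, -0.075]], [0.005, [0, 0, 0], [0, 0, -0.15]], [0.005, [0, 0, 0], [0, 0, -0.2]], [0.005, [0, 0, 0], [0, 0, -0.2]], [0.005, [0, 0, 0], [0, 0, -0.2]]]' > path.dat && python3 -m handwheel path.dat 10 >/dev/null; python3 f.py
echo '[[0.005, [0, 0, 0], [0, 0, -0.075]], [0.005, [0, 0, 0], [0, 0, -0.15]], [0.005, [0, 0, 0], [0, 0, -0.2]], [0.005, [0, 0, 0], [0, 0, -0.2]], [0.005, [0, 0, 0], [0, 0, -0.2]]]' > path.dat && python3 -m handwheel path.dat 10 >/dev/null; python3 f.py
echo '[[0.005, [0, 0, 0], [0, 0, -0.075]], [0.005, [0, 0, 0], [0, 0, -0.15]], [0.005, [0, 0, 0], [0, 0, -0.19]], [0.005, [0, 0, 0], [0, 0, -0.19]], [0.005, [0, 0, 0], [0, 0, -0.19]]]' > path.dat && python3 -m handwheel path.dat 10 >/dev/null; python3 f.py
```

```text
Ftool [-4.06  3.84  2.86] yang -9.1 pos [0.5731 0.0903 0.1305] M [-0.848 -0.675  0.029] w 0.0136
Ftool [-7.6   2.05  2.65] yang 13.8 pos [0.5731 0.0896 0.1305] M [-1.171 -0.712  0.026] w 0.0138
Ftool [-9.44 -1.3   2.79] yang 35.6 pos [0.5735 0.089  0.1305] M [-1.409 -0.795 -0.004] w 0.0139
```

Scaled: 1.57 rad / 2 = 0.785.

```bash
python3 -c "
from h import *
print(observe()['joints'])"
echo '[[0.005, [-0.003, 0, 0], [0, 0, 0]], [0.005, [-0.003, 0, 0], [0, 0, 0.09]], [0.005, [-0.0023, 0.0001, 0], [0, 0, 0.18]], [0.005, [-0.0019, 0.0003, 0], [0, 0, 0.275]], [0.005, [-0.0016, 0.0005, 0], [0, 0, 0.365]], [0.005, [-0.0014, 0.0008, 0], [0, 0, 0.46]], [0.005, [-0.0012, 0.0011, 0], [0, 0, 0.55]], [0.005, [-0.001, 0.0014, 0], [0, 0, 0.64]], [0.005, [-0.001, 0.002, 0], [0, 0, 0.785]], [0.005, [-0.001, 0.002, 0], [0, 0, 0.785]]]' > path.dat && python3 -m handwheel path.dat 10 >/dev/null; python3 f.py
```

```text
[-0.03620419  0.58741015  1.63245696 -0.00519889  0.91859334 -0.65423126]
Ftool [-0.3   2.45  0.84] yang -54.6 pos [0.5738 0.0917 0.1305] M [-0.494 -0.326 -0.031] w 0.0135
```

Scaled: 1.57 rad / 2 = 0.785.

```bash
echo '[[0.005, [0.0003, 0, 0], [0, 0, 0.09]], [0.005, [0.0007, 0.0001, 0], [0, 0, 0.18]], [0.005, [0.001, 0.0003, 0], [0, 0, 0.275]], [0.005, [0.0013, 0.0005, 0], [0, 0, 0.365]], [0.005, [0.0016, 0.0008, 0], [0, 0, 0.46]], [0.005, [0.0018, 0.0011, 0], [0, 0, 0.55]], [0.005, [0.002, 0.0014, 0], [0, 0, 0.64]], [0.005, [0.002, 0.002, 0], [0, 0, 0.785]], [0.005, [0.002, 0.002, 0], [0, 0, 0.785]], [0.005, [0.002, 0.002, 0], [0, 0, 0.785]]]' > path.dat && python3 -m handwheel path.dat 10 >/dev/null; python3 f.py
```

```text
Ftool [ 2.22  1.29 -0.3 ] yang -144.3 pos [0.5764 0.0914 0.1305] M [-0.347 -0.101 -0.001] w 0.0139
```

```bash
echo '[[0.02, [0, 0, 0], [0, 0, 0]], [0.05, [0, 0, 0], [0, 0, 0]], [0.05, [0, 0, 0], [0, 0, 0]], [0.05, [0, 0, 0], [0, 0, 0]], [0.05, [0, 0, -0.05], [0, 0, 0]], [0.05, [0, 0, -0.1], [0, 0, 0]], [0.05, [0, 0, -0.13], [0, 0, 0]], [0.05, [0, 0, -0.13], [0, 0, 0]]]' > path.dat && python3 -m handwheel path.dat 10
python3 - <<'E'
from h import *
go((.59,-.05,.26,.6),(.601,-.1795,.2,2.03))
t=[]
for n,(v,u) in(("top",(205,290)),("scene",(210,307))):
    im,d=read_camera(n); t.append(cv2.resize(im[v:v+70,u:u+70],(400,400),interpolation=3))
cv2.imwrite("pics/crop3.png",np.hstack(t))
E
```

```text
time: 16.3
tool_pos: [0.5786, 0.0916, 0.2633]
tool_rot: [[0.583, -0.813, 0.007], [-0.813, -0.583, -0.0], [0.004, -0.005, -1.0]]
wrist_force: [0.1, 0.4, -1.0]
gripper_width: 0.0501
finger_force: 0.0
[0.1217 0.0732 0.0034] [-1.000e-03 -7.000e-03 -1.549e+00] dist 0.142
[0.2331 0.1401 0.0635] [ 0.005 -0.008 -2.979] dist 0.279
at [0.5786 0.0916 0.2633] yaw -0.949 t 16.3 F [ 0.1  0.4 -1. ] w 0.05007055618328916
```

View pics/crop3.png

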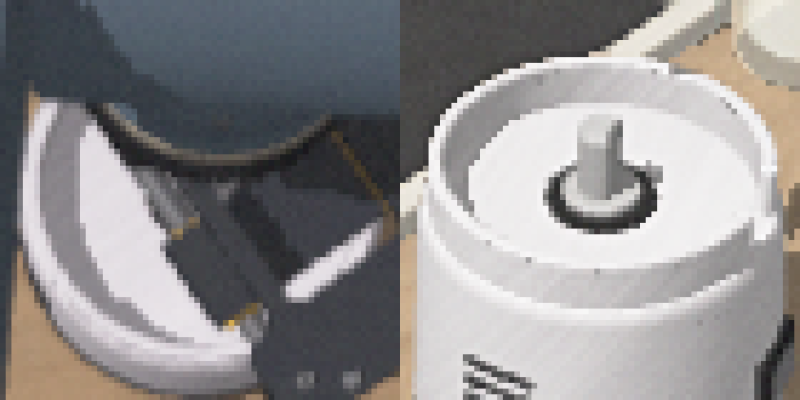

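The scene crop shows the spindle about 17 mm wide with a lit facet on its right, towards the notch. That fits a flat facing the notch and now let go. Next is the lemon cone.

Scaled: -1.55 rad / 2 = -0.775.

```bash
echo '[[0.07, [0.12, 0.073, 0], [0, 0, -0.775]], [0.07, [0.12, 0.073, 0], [0, 0, -0.775]], [0.07, [0.12, 0.073, 0], [0, 0, -0.775]], [0.07, [0.12, 0.073, 0], [0, 0, -0.775]], [0.07, [0.12, 0.073, 0], [0, 0, -0.775]], [0.07, [0.12, 0.073, 0], [0, 0, -0.775]], [0.07, [0.12, 0.073, 0], [0, 0, -0.775]], [0.07, [0.12, 0.073, 0], [0, 0, -0.775]], [0.07, [0.12, 0.073, 0], [0, 0, -0.775]]]' > path.dat && python3 -m handwheel path.dat >/dev/null; python3 -c "
from h import *
go((.601,-.1795,.15,2.03))"
```

```text
[-0.0619  0.117   0.1076] [-0.006 -0.    -1.426] dist 0.171
at [ 0.586  -0.0482  0.2578] yaw 0.604 t 17.525 F [ 0.6 -0.7 -0.1] w 0.07021325811310321
```

Scaled: -1.426 rad / 2 = -0.713.

```bash
echo '[[0.07, [-0.062, 0.117, 0.1], [0, 0, -0.713]], [0.07, [-0.062, 0.117, 0.1], [0, 0, -0.713]], [0.07, [-0.062, 0.117, 0.1], [0, 0, -0.713]], [0.07, [-0.062, 0.117, 0.1], [0, 0, -0.713]], [0.07, [-0.062, 0.117, 0.1], [0, 0, -0.713]], [0.07, [-0.062, 0.117, 0.1], [0, 0, -0.713]], [0.07, [-0.062, 0.117, 0.1], [0, 0, -0.713]], [0.07, [-0.062, 0.117, 0.1], [0, 0, -0.713]], [0.07, [-0.062, 0.117, 0.1], [0, 0, -0.713]]]' > path.dat && python3 -m handwheel path.dat >/dev/null; python3 -c "
from h import *
go((.601,-.1795,.0225,2.03))"
```

```text
[-0.0005  0.0003  0.1357] [-0.003 -0.004 -0.004] dist 0.136
at [ 0.6011 -0.1795  0.1582] yaw 2.026 t 18.65 F [-0.7 -0.1 -0.6] w 0.07002984887803006
```

The manual's scale: turns go in shares of 2 rad. Converting my numbers, -0.69 rad / 2 = -0.345.

```bash
echo '[[0.07, [0, 0, 0], [0, 0, -0.09]], [0.07, [0, 0, 0], [0, 0, -0.18]], [0.07, [0, 0, 0], [0, 0, -0.27]], [0.07, [0, 0, 0], [0, 0, -0.345]], [0.07, [-0.0005, 0, 0.06], [0, 0, -0.345]], [0.07, [-0.0005, 0, 0.11], [0, 0, -0.345]], [0.07, [-0.0005, 0, 0.13], [0, 0, -0.345]], [0.07, [-0.0005, 0, 0.134], [0, 0, -0.345]], [0.07, [-0.0005, 0, 0.134], [0, 0, -0.345]]]' > path.dat && python3 -m handwheel path.dat 20; python3 -c "
from h import *
go((.601,-.1795,.0225,2.72))"
```

```text
time: 19.77
tool_pos: [0.6037, -0.1811, 0.0276]
tool_rot: [[-0.911, 0.412, 0.002], [0.412, 0.911, -0.001], [-0.002, -0.0, -1.0]]
wrist_force: [-0.8, 0.1, 0.9]
gripper_width: 0.0698
finger_force: 0.0
[0.0031 0.0003 0.005 ] [-0.     0.002 -0.004] dist 0.006
at [ 0.6037 -0.1811  0.0276] yaw 2.716 t 19.775 F [-0.8  0.1  0.9] w 0.06977054052889217
```

```bash
echo '[[0.07, [0.002, 0, 0.003], [0, 0, 0]], [0.07, [0.002, 0, 0.003], [0, 0, 0]], [0.03, [0.002, 0, 0.003], [0, 0, 0]], [0.03, [0.002, 0, 0.003], [0, 0, 0]], [0.03, [0.002, 0, 0.003], [0, 0, 0]], [0.03, [0.002, 0, 0.003], [0, 0, 0]], [0.03, [0.002, 0, 0.003], [0, 0, 0]], [0.03, [0.002, 0, 0.003], [0, 0, 0]]]' > path.dat && python3 -m handwheel path.dat 20; python3 -c "
from h import *
go((.601,-.1795,.0225,2.72))"
```

```text
time: 20.78
tool_pos: [0.6008, -0.1798, 0.0235]
tool_rot: [[-0.911, 0.412, -0.0], [0.412, 0.911, -0.0], [-0.0, -0.0, -1.0]]
wrist_force: [0.1, -0.4, 0.4]
gripper_width: 0.0392
finger_force: 20.0
[-0.      0.0003  0.001 ] [-0.     0.    -0.003] dist 0.001
at [ 0.6008 -0.1798  0.0235] yaw 2.717 t 20.775 F [ 0.1 -0.4  0.4] w 0.03924969517382394
```

```bash
echo '[[0.03, [0, 0, -0.03], [0, 0, 0]], [0.03, [0, 0, -0.09], [0, 0, 0]], [0.03, [0, 0, -0.15], [0, 0, 0]], [0.03, [0, 0, -0.21], [0, 0, 0]], [0.03, [0, 0, -0.25], [0, 0, 0]], [0.03, [0, 0, -0.25], [0, 0, 0]]]' > path.dat && python3 -m handwheel path.dat 20; python3 -c "
from h import *
go((.55,.1,.28,1.1))"
```

```text
time: 21.52
tool_pos: [0.6028, -0.1806, 0.2777]
tool_rot: [[-0.911, 0.412, 0.008], [0.412, 0.911, -0.004], [-0.009, -0.0, -1.0]]
wrist_force: [-1.4, 0.1, -1.2]
gripper_width: 0.0393
finger_force: 20.0
[ 0.1637  0.234  -0.0038] [0.007 0.007 1.617] dist 0.286
at [ 0.6028 -0.1806  0.2777] yaw 2.717 t 21.525 F [-1.4  0.1 -1.2] w 0.03929668059257761
```

Scaled: 1.62 rad / 2 = 0.81.

```bash
echo '[[0.03, [0.164, 0.234, 0], [0, 0, 0.81]], [0.03, [0.164, 0.234, 0], [0, 0, 0.81]], [0.03, [0.164, 0.234, 0], [0, 0, 0.81]], [0.03, [0.164, 0.234, 0], [0, 0, 0.81]], [0.03, [0.164, 0.234, 0], [0, 0, 0.81]], [0.03, [0.164, 0.234, 0], [0, 0, 0.81]], [0.03, [0.164, 0.234, 0], [0, 0, 0.81]], [0.03, [0.164, 0.234, 0], [0, 0, 0.81]], [0.03, [0.164, 0.234, 0], [0, 0, 0.81]], [0.03, [0.164, 0.234, 0], [0, 0, 0.81]]]' > path.dat && python3 -m handwheel path.dat
python3 - <<'E'
from h import *
s=observe(); p=np.array(s["tool_pos"])
im,d=read_camera("scene"); np.savez("scene4.npz",im=im,d=d)
u,v=proj("scene",p+[0,0,.004]).astype(int); print(u,v)
cv2.imwrite("pics/crop4.png",cv2.resize(im[v-30:v+30,u-30:u+30],(600,600),interpolation=3))
E
```

```text
time: 22.78
tool_pos: [0.5466, 0.1011, 0.2716]
tool_rot: [[0.455, 0.891, -0.004], [0.891, -0.455, 0.0], [-0.002, -0.003, -1.0]]
wrist_force: [-0.2, -0.6, -1.3]
gripper_width: 0.0394
finger_force: 20.0
346 189
```

View pics/crop4.png

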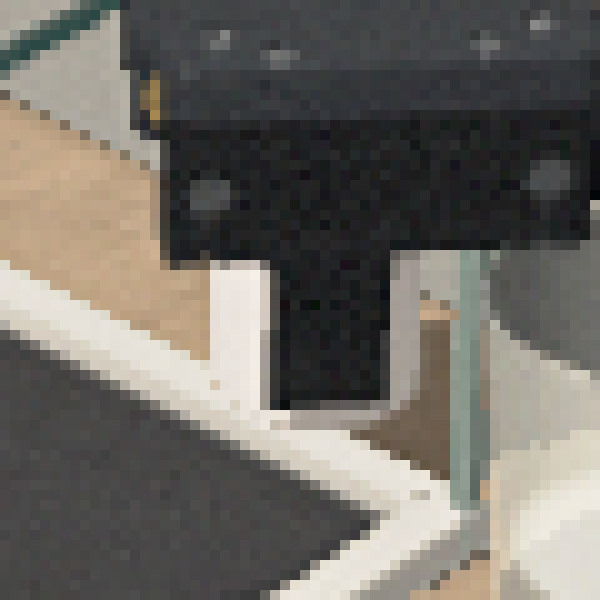

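The finger hides the skirt from the scene camera, so I'll turn the tool a further quarter.

Scaled: 1.57 rad / 2 = 0.785.

```bash
echo '[[0.03, [0, 0, 0], [0, 0, 0.785]], [0.03, [0, 0, 0], [0, 0, 0.785]], [0.03, [0, 0, 0], [0, 0, 0.785]], [0.03, [0, 0, 0], [0, 0, 0.785]], [0.03, [0, 0, 0], [0, 0, 0.785]], [0.03, [0, 0, 0], [0, 0, 0.785]], [0.03, [0, 0, 0], [0, 0, 0.785]], [0.03, [0, 0, 0], [0, 0, 0.785]], [0.03, [0, 0, 0], [0, 0, 0.785]], [0.03, [0, 0, 0], [0, 0, 0.785]]]' > path.dat && python3 -m handwheel path.dat
python3 - <<'E'
from h import *
s=observe(); p=np.array(s["tool_pos"])
im,d=read_camera("scene"); np.savez("scene5.npz",im=im,d=d,p=p)
u,v=proj("scene",p+[0,0,.004]); print(u,v)
u,v=int(u),int(v)
cv2.imwrite("pics/crop5.png",cv2.resize(im[v-20:v+20,u-20:u+20],(600,600),interpolation=3))
E
```

```text
time: 24.08
tool_pos: [0.5473, 0.101, 0.2727]
tool_rot: [[0.891, -0.453, -0.002], [-0.453, -0.891, 0.0], [-0.001, 0.001, -1.0]]
wrist_force: [0.4, 0.5, -1.0]
gripper_width: 0.0393
finger_force: 20.0
346.536782242511 188.71373578444243
```

View pics/crop5.png

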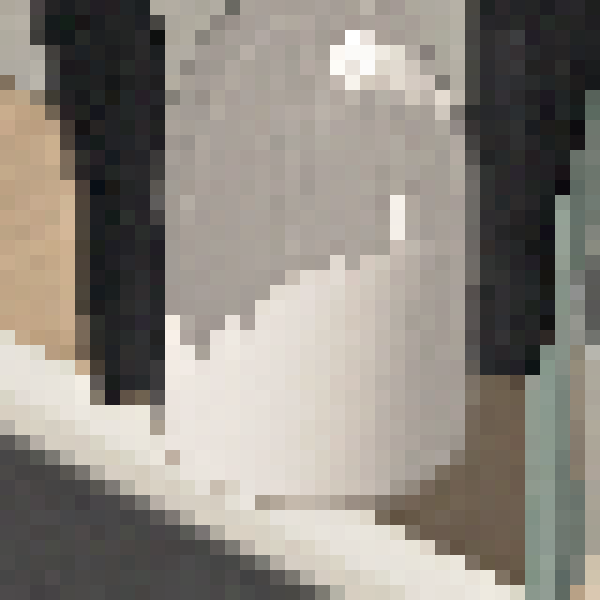

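The skirt facing the scene camera is plain, with no screw. I'll look at the other sides in one composite.

```bash
cat > snap.py <<'E'
import sys
from h import *
p=np.array(observe()["tool_pos"]); im,d=read_camera("scene"); u,v=proj("scene",p+[0,0,.004]).astype(int)
cv2.imwrite(f"c_{sys.argv[1]}.png",cv2.resize(im[v-18:v+18,u-18:u+18],(260,260),interpolation=3)); print(observe()["time"],p.round(3))
E
echo '[[0.03, [0, 0, 0], [0, 0, -0.09]], [0.03, [0, 0, 0], [0, 0, -0.18]], [0.03, [0, 0, 0], [0, 0, -0.27]], [0.03, [0, 0, 0], [0, 0, -0.36]], [0.03, [0, 0, 0], [0, 0, -0.4]], [0.03, [0, 0, 0], [0, 0, -0.4]]]' > path.dat && python3 -m handwheel path.dat>/dev/null; python3 snap.py a
echo '[[0.03, [0, 0, 0], [0, 0, -0.775]], [0.03, [0, 0, 0], [0, 0, -0.775]], [0.03, [0, 0, 0], [0, 0, -0.775]], [0.03, [0, 0, 0], [0, 0, -0.775]], [0.03, [0, 0, 0], [0, 0, -0.775]], [0.03, [0, 0, 0], [0, 0, -0.775]], [0.03, [0, 0, 0], [0, 0, -0.775]], [0.03, [0, 0, 0], [0, 0, -0.775]], [0.03, [0, 0, 0], [0, 0, -0.775]], [0.03, [0, 0, 0], [0, 0, -0.775]]]' > path.dat && python3 -m handwheel path.dat>/dev/null; python3 snap.py b
echo '[[0.03, [0, 0, 0], [0, 0, -0.09]], [0.03, [0, 0, 0], [0, 0, -0.18]], [0.03, [0, 0, 0], [0, 0, -0.27]], [0.03, [0, 0, 0], [0, 0, -0.36]], [0.03, [0, 0, 0], [0, 0, -0.4]], [0.03, [0, 0, 0], [0, 0, -0.4]]]' > path.dat && python3 -m handwheel path.dat>/dev/null; python3 snap.py c
echo '[[0.03, [0, 0, 0], [0, 0, -0.09]], [0.03, [0, 0, 0], [0, 0, -0.18]], [0.03, [0, 0, 0], [0, 0, -0.27]], [0.03, [0, 0, 0], [0, 0, -0.36]], [0.03, [0, 0, 0], [0, 0, -0.4]], [0.03, [0, 0, 0], [0, 0, -0.4]]]' > path.dat && python3 -m handwheel path.dat>/dev/null; python3 snap.py d
python3 - <<'E'
from h import *
a=[cv2.imread(f"c_{k}.png") for k in "abcd"]
z=np.load("scene0.npz")["im"]; a.append(cv2.resize(z[210:246,411:447],(260,260),interpolation=3)); z=np.load("top0.npz")["im"]; a.append(cv2.resize(z[215:251,425:461],(260,260),interpolation=3))
cv2.imwrite("pics/comp6.png",np.vstack([np.hstack(a[:3]),np.hstack(a[3:])])); go((.55,.1,.28,1.1)); print(observe()["joints"])
E
```

```text
24.925 [0.548 0.101 0.273]
26.225 [0.548 0.101 0.273]
27.025 [0.548 0.101 0.273]
27.825 [0.548 0.101 0.273]
[-0.0017 -0.0017 -0.0065] [ 0.    -0.     2.375] dist 0.007
at [0.5478 0.1011 0.2735] yaw -2.809 t 27.825 F [-0.3 -0.2 -1. ] w 0.03933755406919262
[-1.82084903e-02  3.78347794e-01  1.54306774e+00  4.31207343e-05
  1.22018555e+00 -1.92202193e+00]
```

View pics/comp6.png

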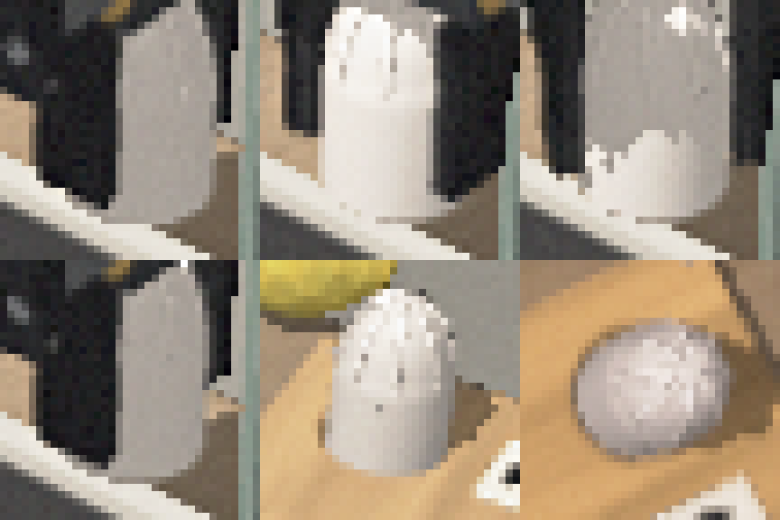

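No free face shows the screw, so it must be under a finger pad. I'll set the cone down on the mat with the finger line towards the camera, let go and look.

```bash
python3 -c "
from h import *
go((.452,.31,.1,-2.008))"
```

```text
[0.0222 0.2288 0.1735] [ 0.     0.    -0.801] dist 0.288
at [0.5478 0.1011 0.2735] yaw -2.809 t 27.825 F [-0.3 -0.2 -1. ] w 0.03933755406919262
```

Scaled: -0.8 rad / 2 = -0.4.

```bash
echo '[[0.03, [0.011, 0.114, 0.04], [0, 0, -0.2]], [0.03, [0.011, 0.114, 0.04], [0, 0, -0.2]], [0.03, [0.022, 0.229, 0.17], [0, 0, -0.4]], [0.03, [0.022, 0.229, 0.17], [0, 0, -0.4]], [0.03, [0.022, 0.229, 0.17], [0, 0, -0.4]], [0.03, [0.022, 0.229, 0.17], [0, 0, -0.4]], [0.03, [0.022, 0.229, 0.17], [0, 0, -0.4]], [0.03, [0.022, 0.229, 0.17], [0, 0, -0.4]]]' > path.dat && python3 -m handwheel path.dat >/dev/null;  python3 -c "
from h import *
go((.452,.31,.020,-2.008))"
```

```text
[0.0006 0.0017 0.0849] [-0.002  0.002 -0.   ] dist 0.085
at [0.4535 0.3097 0.1049] yaw -2.008 t 28.825 F [-0.3  0.   0.2] w 0.03956643341406102
```

```bash
echo '[[0.03, [0, 0.001, 0.05], [0, 0, 0]], [0.03, [0, 0.001, 0.075], [0, 0, 0]], [0.03, [0, 0.001, 0.082], [0, 0, 0]], [0.03, [0, 0.001, 0.082], [0, 0, 0]], [0.03, [0, 0.001, 0.082], [0, 0, 0]]]' > path.dat && python3 -m handwheel path.dat ;  python3 -c "
from h import *
go((.452,.31,.0195,-2.008))"
```

```text
time: 29.45
tool_pos: [0.452, 0.3107, 0.0228]
tool_rot: [[-0.422, -0.907, 0.003], [-0.907, 0.422, 0.001], [-0.002, -0.002, -1.0]]
wrist_force: [0.0, -0.8, -1.1]
gripper_width: 0.0394
finger_force: 20.0
[ 0.0007 -0.0003  0.0033] [-0.002  0.002  0.001] dist 0.003
at [0.452  0.3107 0.0228] yaw -2.007 t 29.45 F [ 0.  -0.8 -1.1] w 0.03941191308310701
```

Lower 3 mm, let go and raise to look.

```bash
echo '[[0.03, [0, 0, 0.002], [0, 0, 0]], [0.03, [0, 0, 0.0032], [0, 0, 0]], [0.03, [0, 0, 0.0032], [0, 0, 0]], [0.05, [0, 0, 0.0032], [0, 0, 0]], [0.07, [0, 0, 0.0032], [0, 0, 0]], [0.07, [0, 0, 0.0032], [0, 0, 0]], [0.07, [0, 0, -0.05], [0, 0, 0]], [0.07, [0, 0, -0.11], [0, 0, 0]], [0.07, [0, 0, -0.15], [0, 0, 0]], [0.07, [0, 0, -0.15], [0, 0, 0]]]' > path.dat && python3 -m handwheel path.dat | grep -v rot;  python3 - <<'E'
from h import *
from scipy.optimize import least_squares
t=[]
for n in("scene","top"):
    im,d=read_camera(n); np.savez(f"{n}7.npz",im=im,d=d); c=[.452,.3107]
    Z=cloud(n,d).reshape(-1,3); q=Z[(Z[:,2]>.015)&(Z[:,2]<.04)&(np.hypot(Z[:,0]-c[0],Z[:,1]-c[1])<.028)]
    f=least_squares(lambda p:np.hypot(q[:,0]-p[0],q[:,1]-p[1])-.02,c,loss="soft_l1",f_scale=.002); print(n,f.x,len(q))
    u,v=proj(n,[*c,.03]); print(u,v); u,v=int(u),int(v)
    t.append(cv2.resize(im[v-22:v+22,u-22:u+22],(390,390),interpolation=3))
cv2.imwrite("pics/crop7.png",np.hstack(t)); go((.452,.31,.0195,-2.008))
E
```

```text
time: 30.7
tool_pos: [0.4529, 0.3115, 0.1748]
wrist_force: [0.1, 0.2, -0.4]
gripper_width: 0.0697
finger_force: 0.0
scene [0.45180281 0.31308307] 184
280.85841347059625 354.5274888666176
top [0.45117786 0.31231038] 35
224.81762424535114 294.9890557130252
[-0.0005 -0.0017  0.1517] [ 0.    -0.     0.002] dist 0.152
at [0.4503 0.3103 0.1712] yaw -2.006 t 30.8 F [ 0.5  0.5 -0.8] w 0.07046486061845689
```

View pics/crop7.png

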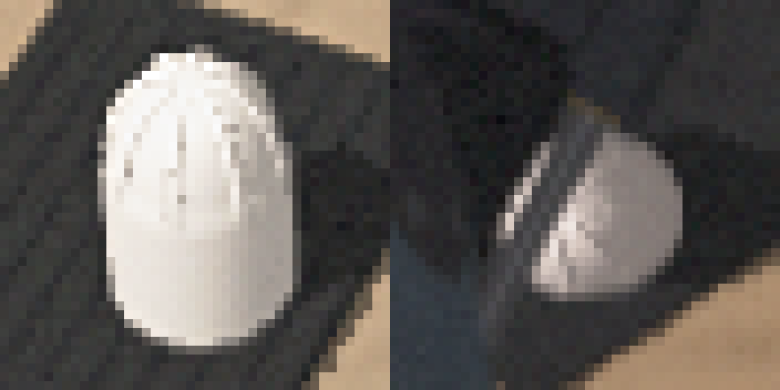

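The camera-facing side is also plain, so the screw is on the far side, at about −25°. I'll regrasp across it and turn it towards the camera.

Scaled: 1.57 rad / 2 = 0.785.

```bash
echo '[[0.07, [0, 0, 0], [0, 0, 0.785]], [0.07, [0, 0, 0], [0, 0, 0.785]], [0.07, [0, 0, 0], [0, 0, 0.785]], [0.07, [0, 0, 0], [0, 0, 0.785]], [0.07, [0, 0, 0], [0, 0, 0.785]], [0.07, [0, 0, 0], [0, 0, 0.785]], [0.07, [0, 0, 0], [0, 0, 0.785]], [0.07, [0, 0, 0], [0, 0, 0.785]], [0.07, [0, 0, 0], [0, 0, 0.785]], [0.07, [0, 0, 0], [0, 0, 0.785]]]' > path.dat && python3 -m handwheel path.dat >/dev/null;  python3 -c "
from h import *
go((.452,.311,.0195,2.705))"
```

```text
[-0.0023  0.0026  0.1498] [-0.003 -0.003  0.003] dist 0.15
at [0.4495 0.3099 0.1694] yaw 2.708 t 32.05 F [-0.3 -0.6  0.8] w 0.07003641430958273
```

```bash
echo '[[0.07, [-0.001, 0.001, 0.06], [0, 0, 0]], [0.07, [-0.001, 0.001, 0.11], [0, 0, 0]], [0.07, [-0.001, 0.001, 0.14], [0, 0, 0]], [0.07, [-0.001, 0.001, 0.15], [0, 0, 0]], [0.07, [-0.001, 0.001, 0.15], [0, 0, 0]], [0.03, [-0.001, 0.001, 0.15], [0, 0, 0]], [0.03, [-0.001, 0.001, 0.15], [0, 0, 0]], [0.03, [-0.001, 0.001, 0.15], [0, 0, 0]], [0.03, [-0.001, 0.001, 0.15], [0, 0, 0]], [0.03, [-0.001, 0.001, 0.15], [0, 0, 0]]]' > path.dat && python3 -m handwheel path.dat 25;  python3 -c "
from h import *
go((.5,.15,.28,.9))"
```

```text
time: 33.3
tool_pos: [0.4524, 0.3111, 0.022]
tool_rot: [[-0.907, 0.421, 0.001], [0.421, 0.907, 0.0], [-0.001, 0.001, -1.0]]
wrist_force: [0.4, -0.4, 4.7]
gripper_width: 0.0391
finger_force: 25.0
[-0.1112 -0.1259 -0.258 ] [ 1.000e-03 -0.000e+00  1.807e+00] dist 0.308
at [0.4524 0.3111 0.022 ] yaw 2.707 t 33.3 F [ 0.4 -0.4  4.7] w 0.039076224219170806
```

Scaled: 1.5 rad / 2 = 0.75.

```bash
echo '[[0.03, [0, 0, -0.06], [0, 0, 0]], [0.03, [0, 0, -0.12], [0, 0, 0]], [0.03, [0, 0, -0.18], [0, 0, 0.095]], [0.03, [0, 0, -0.24], [0, 0, 0.19]], [0.03, [-0.05, -0.06, -0.24], [0, 0, 0.285]], [0.03, [-0.08, -0.09, -0.24], [0, 0, 0.38]], [0.03, [-0.1, -0.12, -0.24], [0, 0, 0.475]], [0.03, [-0.1, -0.12, -0.24], [0, 0, 0.57]], [0.03, [-0.1, -0.12, -0.24], [0, 0, 0.665]], [0.03, [-0.1, -0.12, -0.24], [0, 0, 0.75]]]' > path.dat && python3 -m handwheel path.dat >/dev/null; echo '[[0.03, [0, 0, 0], [0, 0, 0.1]], [0.03, [0, 0, 0], [0, 0, 0.19]], [0.03, [0, 0, 0], [0, 0, 0.285]], [0.03, [0, 0, 0], [0, 0, 0.38]], [0.03, [0, 0, 0], [0, 0, 0.475]], [0.03, [0, 0, 0], [0, 0, 0.57]], [0.03, [0, 0, 0], [0, 0, 0.665]], [0.03, [0, 0, 0], [0, 0, 0.75]], [0.03, [0, 0, 0], [0, 0, 0.75]], [0.03, [0, 0, 0], [0, 0, 0.75]]]' > path.dat && python3 -m handwheel path.dat >/dev/null;  python3 - <<'E'
from h import *
go((.575,.09,.2,.6)); s=observe(); p=np.array(s["tool_pos"])
im,d=read_camera("scene"); np.savez("scene8.npz",im=im,d=d,p=p,R=s["tool_rot"])
u,v=proj("scene",p+[0,0,.0]); print(u,v); u,v=int(u),int(v)
cv2.imwrite("pics/crop8.png",cv2.resize(im[v-20:v+20,u-20:u+20],(600,600),interpolation=0))
E
```

```text
[0.0996 0.0432 0.0612] [-0.     0.001 -0.89 ] dist 0.125
at [0.492  0.16   0.2612] yaw -0.29 t 35.8 F [ 0.3 -0.3 -1.2] w 0.039362235645523755
336.60138325441517 219.6184258397101
```

View pics/crop8.png

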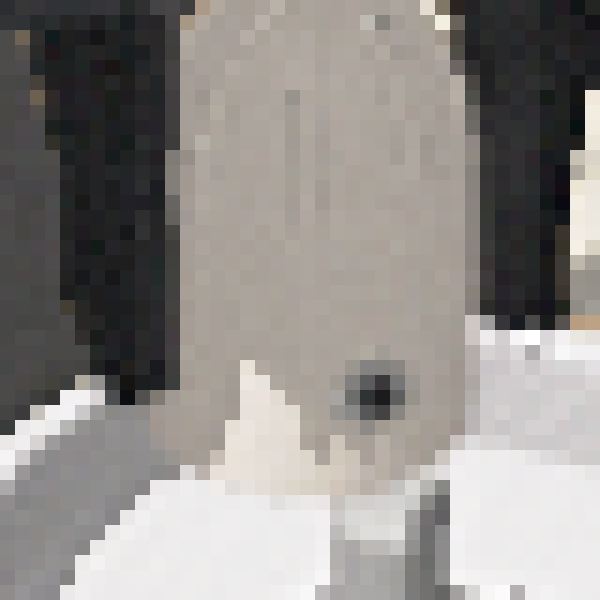

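The screw shows as a dark spot at scene pixel (340.7, 224.7), right of the skirt's middle (about 336.9).

Run:
```python
from h import *
z=np.load("scene8.npz"); p=z["p"]; R=z["R"]
im=cv2.cvtColor(z["im"],cv2.COLOR_BGR2GRAY).astype(float)
w=np.clip(150-im[221:229,337:346],0,None); vv,uu=np.mgrid[221:229,337:346]; u,v=(w*uu).sum()/w.sum(),(w*vv).sum()/w.sum(); print(u,v)
K,Rc,t=cal("scene"); o=-Rc.T@t; d=Rc.T@np.array([(u-K[0,2])/K[0,0],(v-K[1,2])/K[1,1],1])
for off in (np.zeros(3),np.array([.002,0,0]),np.array([0,.002,0])):
    q=(o-p-off)[:2]; a=d[:2]@d[:2]; b=2*q@d[:2]; c=q@q-.021**2; s=(-b-np.sqrt(b*b-4*a*c))/2/a
    h=o+s*d-p-off; S=np.degrees(np.arctan2(h[1],h[0])); yaw=np.degrees(np.arctan2(R[1,0],R[0,0]))
    print("S",S.round(1),"z rel TCP",h[2].round(4),"yaw",yaw.round(1),"final yaw",(yaw-144.5-S+180)%360-180)
print(observe()["joints"])
```

```text
340.63116883116885 224.85194805194806
S 166.5 z rel TCP 0.0028 yaw -16.6 final yaw 32.41380620157133
S 169.8 z rel TCP 0.0013 yaw -16.6 final yaw 29.099004931033846
S 171.4 z rel TCP 0.0031 yaw -16.6 final yaw 27.505359170911902
[9.81509433e-02 3.35127252e-01 1.65193034e+00 1.87695085e-05
 1.15497095e+00 1.95982207e+00]
```

Scaled: -0.866 rad / 2 = -0.433.

```bash
echo '[[0.03, [0, 0, 0], [0, 0, -0.09]], [0.03, [0.05, 0.022, 0], [0, 0, -0.18]], [0.03, [0.1, 0.043, 0], [0, 0, -0.27]], [0.03, [0.1, 0.043, 0], [0, 0, -0.36]], [0.03, [0.1, 0.043, 0.04], [0, 0, -0.433]], [0.03, [0.1, 0.043, 0.06], [0, 0, -0.433]], [0.03, [0.1, 0.043, 0.06], [0, 0, -0.433]], [0.03, [0.1, 0.043, 0.06], [0, 0, -0.433]]]' > path.dat && python3 -m handwheel path.dat 25 >/dev/null;  python3 -c "
from h import *
go((.575,.0902,.172,.576))"
```

```text
[-0.001  -0.001   0.0303] [ 0.001 -0.001 -0.002] dist 0.03
at [0.5763 0.09   0.2023] yaw 0.574 t 36.85 F [-0.3 -0.7 -0.3] w 0.03942864869205593
```

```bash
echo '[[0.03, [-0.001, -0.0005, 0.02], [0, 0, 0]], [0.03, [-0.001, -0.0005, 0.03], [0, 0, 0]], [0.03, [-0.001, -0.0005, 0.03], [0, 0, 0]], [0.03, [-0.001, -0.0005, 0.03], [0, 0, 0]]]' > path.dat && python3 -m handwheel path.dat >/dev/null;  python3 f.py
python3 - <<'E'
from h import *
from scipy.optimize import least_squares
go((.575,.0902,.172,.576))
p=np.array(observe()["tool_pos"])
for n in("scene","top"):
    im,d=read_camera(n); Z=cloud(n,d).reshape(-1,3); c=[.575,.09]
    q=Z[(Z[:,2]>.160)&(Z[:,2]<.168)&(np.hypot(Z[:,0]-c[0],Z[:,1]-c[1])<.028)]
    if len(q)>8:
        f=least_squares(lambda p:np.hypot(q[:,0]-p[0],q[:,1]-p[1])-.02,c,loss="soft_l1",f_scale=.002); print(n,f.x.round(4),len(q),"ring then: scene .573 .0928 top .5738 .0903")
E
```

```text
Ftool [0.31 0.23 0.96] yang -57.2 pos [0.5751 0.0899 0.1722] M [-0.071 -0.004 -0.049] w 0.0394
[ 0.0001 -0.0004  0.0002] [ 0.001 -0.001 -0.003] dist 0.0
at [0.5751 0.0899 0.1722] yaw 0.573 t 37.35 F [ 0.4 -0.  -1. ] w 0.039449561570913796
scene [0.5758 0.0917] 46 ring then: scene .573 .0928 top .5738 .0903
```

```bash
echo '[[0.03, [0, -0.0004, 0.003], [0, 0, 0]], [0.03, [0, -0.0004, 0.005], [0, 0, 0]], [0.03, [0, -0.0004, 0.007], [0, 0, 0]], [0.03, [0, -0.0004, 0.007], [0, 0, 0]]]' > path.dat && python3 -m handwheel path.dat >/dev/null;  python3 f.py
```

```text
Ftool [ 0.29 -0.43  0.59] yang -57.2 pos [0.574  0.0901 0.1642] M [ 0.042  0.009 -0.016] w 0.0392
```

```bash
echo '[[0.03, [0, 0, 0.002], [0, 0, 0]], [0.03, [0, 0, 0.004], [0, 0, 0]], [0.03, [0, 0, 0.006], [0, 0, 0]], [0.03, [0, 0, 0.006], [0, 0, 0]]]' > path.dat && python3 -m handwheel path.dat >/dev/null;  python3 f.py; echo '[[0.03, [0, 0, 0.002], [0, 0, 0]], [0.03, [0, 0, 0.004], [0, 0, 0]], [0.03, [0, 0, 0.006], [0, 0, 0]], [0.03, [0, 0, 0.006], [0, 0, 0]]]' > path.dat && python3 -m handwheel path.dat >/dev/null;  python3 f.py
```

```text
Ftool [-0.48  0.24  1.  ] yang -57.2 pos [0.5741 0.0902 0.1582] M [ 0.016 -0.011  0.011] w 0.0394
Ftool [ 0.85 -0.71 -0.06] yang -57.2 pos [0.5741 0.0902 0.1522] M [-0.079 -0.039 -0.067] w 0.0391
```

Sliding down freely; continuing to the shoulder (expected at TCP ≈ 0.140).

```bash
echo '[[0.03, [0, 0, 0.003], [0, 0, 0]], [0.03, [0, 0, 0.006], [0, 0, 0]], [0.03, [0, 0, 0.009], [0, 0, 0]], [0.03, [0, 0, 0.01], [0, 0, 0]], [0.03, [0, 0, 0.01], [0, 0, 0]]]' > path.dat && python3 -m handwheel path.dat 35 >/dev/null;  python3 f.py; echo '[[0.03, [0, 0, 0.002], [0, 0, 0]], [0.03, [0, 0, 0.003], [0, 0, 0]], [0.03, [0, 0, 0.003], [0, 0, 0]]]' > path.dat && python3 -m handwheel path.dat >/dev/null;  python3 f.py
```

```text
Ftool [-0.64  1.39  0.56] yang -57.2 pos [0.5742 0.0902 0.1423] M [-0.08   0.017 -0.02 ] w 0.0394
Ftool [-0.75 -0.93 -3.89] yang -57.2 pos [0.5743 0.0902 0.14  ] M [-0.032  0.21  -0.051] w 0.039
```

```bash
echo '[[0.03, [0, 0, 0.001], [0, 0, 0]], [0.03, [0, 0, 0.0015], [0, 0, 0]], [0.03, [0, 0, 0.0015], [0, 0, 0]]]' > path.dat && python3 -m handwheel path.dat 40 >/dev/null;  python3 f.py
```

```text
Ftool [ -2.98  -1.61 -11.81] yang -57.2 pos [0.5745 0.0902 0.1399] M [-0.008  0.598 -0.116] w 0.0388
```

```bash
echo '[[0.03, [0, 0, 0], [0, 0, 0]], [0.03, [0, 0, 0], [0, 0, 0]], [0.03, [0, 0, 0], [0, 0, 0]], [0.03, [0, 0, 0], [0, 0, 0]]]' > path.dat && python3 -m handwheel path.dat 40 >/dev/null; python3 f.py
python3 - <<'E'
from h import *
from scipy.optimize import least_squares
im,d=read_camera("scene"); g=cv2.cvtColor(im,cv2.COLOR_BGR2GRAY)
a=np.radians(-144.5); e=np.array([.575,.0902,.142])+.021*np.array([np.cos(a),np.sin(a),0]); u,v=proj("scene",e); print("expected screw",u,v)
u,v=int(round(u)),int(round(v)); print(g[v-6:v+7,u-9:u+7])
Z=cloud("scene",d).reshape(-1,3); c=[.5622,-.1]
q=Z[(Z[:,2]>.024)&(Z[:,2]<.045)&(np.hypot(Z[:,0]-c[0],Z[:,1]-c[1])<.034)]; print("orange pts",len(q), q.mean(0) if len(q) else "")
print(observe()["time"],observe()["finger_force"])
E
```

```text
Ftool [ -1.84  -1.43 -12.02] yang -57.2 pos [0.5744 0.0902 0.1399] M [ 0.017  0.534 -0.003] w 0.0388
expected screw 351.77242572679864 238.2268820585715
[[ 25  95 167 169 164 163 166 156 152 144 147 141 146 143 145 141]
 [ 22  90 165 166 166 161 161 160 154 147 143 144 145 146 144 147]
 [ 43  91 165 168 166 164 162 160 154 147 142 143 145 147 143 143]
 [ 32 122 163 164 165 164 159 160 155 146 142 146 144 143 143 143]
 [ 89 162 164 167 164 161 162 161 137 137 144 150 144 144 144 143]
 [160 168 165 164 163 166 160 153 106 116 142 147 145 145 143 142]
 [165 170 165 164 165 162 162 153  92 110 144 151 145 139 143 148]
 [166 167 167 165 165 162 163 144  90 142 148 146 144 146 146 144]
 [164 166 166 164 164 164 160 148 124 146 145 144 145 146 145 145]
 [166 168 167 163 162 160 160 158 148 146 145 146 147 144 146 146]
 [167 170 165 165 166 165 162 162 153 145 145 145 147 145 147 149]
 [169 167 161 162 163 163 163 164  90 146 150 147 144 145 147 146]
 [164 167 164 163 162 164 165 140  52 114 142 146 148 144 147 149]]
orange pts 112 [ 0.55242889 -0.07563963  0.03398105]
40.875 40.00419510528445
```

```bash
python3 -c "
from station import job
print(job.hand_in())"
```

```text
the job is handed in; nothing more can be done
None
```

The job is handed in at about 41 s, verdict not shown: orange cone upright in its wide seat, spindle flat facing the notch, lemon cone down on the shoulder with its screw seen at the notch, held at 40 N grip and pressed down with about 12 N; I kept clear of the glass and shakers but took no last look at them.

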